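Seat a flat hardener can in its keeper and open the push-and-turn cap

ROBOT

A 6-joint arm with a two-finger parallel gripper is mounted at the origin on the work surface; the furniture and walls round the work are solid. World frame = base frame: x ahead of the robot, y to its left, z up, the work surface at z = 0. Lengths are in mm, angles in rad, forces in N, time in s.
With the tool pointing down it reaches from about 375 to 925 mm from the base axis. Payload 5.7 kg.
Tool frame: the origin (TCP) lies midway between the tips of the shut fingers; the grasp point (between the pads) lies 19 mm behind it; z points along the fingers, y is the line along which they close (so a half turn about z gives the same grasp; the last joint's range is limited). The gripper opens to 88 mm and grips with 3 to 60 N. Pads are 20 mm wide; open, the fingers measure 115 mm over their backs; the gripper's body (75 mm by 178 mm) begins 61 mm behind the grasp point.
Start: joints at [1.079, 0.359, 1.51, -0, 1.272, -0.115], TCP at [220.758, 557.878, 222.623] pointing down, gripper open.
Joint ranges: [-2.97, 2.97], [-1.01, 2.36], [0.21, 2.38], [-0.96, 4.11], [0.2, 2.71], [-2.98, 2.98]. Speed limits (rad/s): [2.39, 2.39, 3.14, 3.14, 3.14, 3.14].

INTERFACE

Orientations are given as a rotation vector (axis times angle).
In Python, from rig import ctrl gives the robot as it stands.
- The arm moves only by the tool step_arm, never from a script. Its argument "moves" is a list of rows, each an object with "xyz": the shift along the tool's x, y, z in mm, a list of three; "twist": the turn, a rotation vector about the tool's x, y, z in degrees, a list of three; "hand": the opening, from 0 (shut) to 1 (fully open). A call has exactly 10 rows; each row is the pose to reach, as a shift and turn from the pose commanded when the call began, along the tool's axes at that moment; what a row does not reach only later rows make up. A row lasts 1/8 s, in which the tool goes at most 62.5 mm and 10.7 degrees, less where a joint would pass 70% of its speed; a pose out of reach is approached as far as the arm can. A call with a gripper value outside its range is refused whole. The fingers move at their own pace and stop on an object; the grip force is fixed at half the most. Time passes only in rows, so rows that repeat a pose let the fingers close, or fill a call up. It gives the time, the measured TCP pose, the force, the opening and the grip force at its end, in the units of the state.
- ctrl.get_state(): the state, without advancing time (a new reading comes with each control period).
- ctrl.read_camera(name): name is "scene" or "top" or "wrist"; returns a dict with "image" (400x640x3 uint8, red, green, blue), "vertical_fov" (degrees; the focal length in pixels is half the picture's height over the tangent of half this angle, whatever the lens; pixels are square), "cx", "cy" (the principal point, pixels), "dist_coeffs" ([k1, k2, p1, p2, k3] as OpenCV has them; the pictures are not rectified), "R" (3x3) and "t" (3): a world point X has camera coordinates R X + t; the wrist camera has in their place "T_tool_cam" (4x4, takes a point from camera to tool coordinates, whose origin is the TCP and whose axes are the flange's). Camera axes: x right, y down, z forward; pixel columns grow to the right and rows downward; lengths in mm; the calibration is good to about 2 mm. A picture is of the moment at which its call begins: read the wrist's pose just before it. There is no depth.
- ctrl.sign_off(): hands the job in; it is judged then, once.
The state is a dict: "t": time; "joint_pos": joint angles; "joint_vel": joint speeds; "tau": joint torques, N m; "tool_pos": TCP position; "tcp_rot": TCP orientation; "contact_force": force on the tool from outside, world axes, zero at the start; "ft_torque": the same for the moment, N m; "grip_width": finger opening in mm; "grasp_force": force on a finger pad.
Only numpy, scipy, OpenCV 4.12 (cv2) and the standard library are available. Lean on these libraries where they do the work, as an engineer would, in place of code of your own. Each camera call takes 0.05 s, during which the arm holds its last target. There are 200 camera calls.

TASK

The flat can of paint hardener has a push-and-turn safety cap. Seat the can lengthways in the tight steel keeper that is screwed to the bench, upright and fully home against the back plate, so that it cannot turn; then press the cap down, twist it anticlockwise until it is free and lift it straight off. Finish while still gripping the cap, holding it still about a hand's breadth (5 to 15 cm) above the mouth of the can, with the can still home in the keeper and the other things on the bench left where they are.

Things in the scene. Friction and masses are not known exactly. Their poses are not given: they have to be found in the camera images.
- can: Flat can of hardener, the only flat-sided can: bare metal, pale blank label on both broad faces. Body 90 mm wide (its x), 44 mm thick (its y), flat shoulder 105 mm above its origin, the centre of its underside; z up. 0.3 to 0.55 kg. It starts upright on the bench, outside the keeper, and looks the same after a half turn.
- can_neck (a point): Centre of the can's mouth, at the top of its neck on the cap's axis, 123 mm above the can's underside. The neck (20 mm across, with three lugs that reach out to 15 mm radius) stands in the middle of the shoulder, hidden by the cap.
- cap: Black ribbed push-and-turn cap on the can, 44 mm across, 26 mm high, 30 g; origin at the centre of its underside, z up. Locked, its underside is 111 mm above the can's underside, 6 mm above the shoulder. A spring holds it locked: unpressed it will not turn, and lifting it lifts the can. Pressed down 4 to 5.5 mm (9 to 11 N; at 6 mm it meets the shoulder) it turns anticlockwise from above only.
- cap_top (a point): Centre of the cap's top face, 26 mm above its origin. Kept pressed and turned anticlockwise by 45 to 75 degrees (60 is best) the cap comes clear of its lugs, and from that angle lifts straight off. Let up sooner it catches again; past 80 degrees it meets a stop. Grip the ribbed side firmly (30 to 40 N), fingertips 8 mm or more above the shoulder before pressing.
- keeper: Keeper: bare folded-steel channel fixed to the bench, open at front and top, no floor plate. Origin: on the bench under the centre of a can that is fully home; x points inward from mouth to back plate, z up. Side walls 46.6 mm apart inside, 40 mm high, 3 mm thick, from x = -33 to +45 mm, where the back plate stands. The can goes in along +x with its own x along the channel, either way round.
- keeper_mouth (a point): Middle of the keeper's mouth at bench level, 47 mm in front of the keeper's origin (x = -47 mm). From here to x = -33 mm the mouth plates narrow from about 58 mm to the walls' 46.6 mm. Screwed-down flanges, 20 mm wide and up to 6 mm high, lie outside the walls and behind the back plate only.
- jar: Bystander: round jar with a metal screw lid, 62 mm across, 78 mm high; origin at its underside.
- viscosity_cup: Bystander: grey conical cup standing mouth down, 55 mm across, 63 mm high; origin at its underside.
- tin_quarter: Bystander: small open round tin, 71 mm across, 66 mm high; origin at its underside.
- bottle_clear: Bystander: round dosing bottle with a push knob, 73 mm across, 118 mm high; origin at its underside.
- tape_masking: Bystander: wide roll of masking tape lying flat, 92 mm across, 26 mm high; origin at its underside.

How it is judged (in metres and radians):
On the way, in this order (a step that is already met when the one before it is completed fails the run):
1. the can stands fully home in the keeper, its cap locked (x of can in the frame of keeper between -0.005 and 0.004 m and y of can in the frame of keeper between -0.004 and 0.004 m and height (world z) of can below 0.004 m and angle between can's own z axis and vertical below 0.06 rad and angle between the x axis of can and the x axis of keeper, either way round below 0.08 rad and z of cap in the frame of can below 0.1135 m), for 0.3 s.
2. the cap is pressed down, the can being home (x of can in the frame of keeper between -0.005 and 0.004 m and y of can in the frame of keeper between -0.004 and 0.004 m and height (world z) of can below 0.004 m and angle between can's own z axis and vertical below 0.06 rad and angle between the x axis of can and the x axis of keeper, either way round below 0.08 rad and z of cap in the frame of can below 0.1083 m), for 0.1 s.
3. the cap is off, lifted clear above the neck, the can being home (x of can in the frame of keeper between -0.005 and 0.004 m and y of can in the frame of keeper between -0.004 and 0.004 m and height (world z) of can below 0.004 m and angle between can's own z axis and vertical below 0.06 rad and angle between the x axis of can and the x axis of keeper, either way round below 0.08 rad and z of cap in the frame of can above 0.135 m), for 0.1 s.
At the end, for the whole second after the job is handed in: The can stands upright and fully home in the keeper (within 5 mm of home along the channel, within 4 mm across, square to it within 0.08 rad); the cap is in the fingers' grip, still, its underside 4 to 17 cm above the mouth of the can and within 3 cm of its axis, and does not touch the can (x of can in the frame of keeper between -0.005 and 0.004 m and y of can in the frame of keeper between -0.004 and 0.004 m and height (world z) of can below 0.004 m and angle between can's own z axis and vertical below 0.06 rad and angle between the x axis of can and the x axis of keeper, either way round below 0.08 rad and z of cap in the frame of can_neck between 0.04 and 0.17 m and horizontal distance between cap and can_neck below 0.03 m and contact force between the fingers and cap above 0.5 N and contact force between cap and can below 0.1 N and linear speed of cap below 0.03 m/s); the arm keeps its last pose, push and grip.
It fails at once if the can is knocked over (angle between can's own z axis and vertical above 0.5 rad).
It fails at once if a bystander is pushed more than 3 cm from its place (distance of any of jar, viscosity_cup, tin_quarter, bottle_clear, tape_masking from where it was at the start of the episode above 0.03 m).
It also fails if it takes over 58 s, if anything falls off the work surface, if the arm or the gripper's body presses on something with over 40 N, if the wrist force passes 120 N, or if a joint passes its speed limit or range.

## Working session

There is one attempt and no reset: what is moved stays moved. The work goes in short steps, Python scripts to look and compute and a tool call to move; the robot and the scene stay as the last step left them, time stands still between calls to the robot, and variables do not carry over. Pictures are saved under pics/ and viewed, at most 10 in all, crops included, and the job is handed in when it is done.

Besides the shell and the picture viewer there is one more tool, called after "Call:" as name([rows], argument=value, ...), one row to a line, values as JSON. step_arm: Moves the arm, as the interface text tells. Its arguments: {"type":"object","properties":{"moves":{"type":"array"}},"required":["moves"]}

```bash
mkdir -p pics; ls
cat > h.py <<'E'
import numpy as np, cv2
from scipy.spatial.transform import Rotation as Ro
from rig import ctrl
def K(c):
    f=200/np.tan(np.radians(c["vertical_fov"])/2); return np.array([[f,0,c["cx"]],[0,f,c["cy"]],[0,0,1]])
def pose(c,s=None):
    if "R" in c: return np.array(c["R"]),np.array(c["t"])
    T=np.array(c["T_tool_cam"]); A=np.eye(4); A[:3,:3]=Ro.from_rotvec(s["tcp_rot"]).as_matrix(); A[:3,3]=s["tool_pos"]
    M=np.linalg.inv(A@T); return M[:3,:3],M[:3,3]
def ray(c,uv,z,s=None):
    R,t=pose(c,s); p=cv2.undistortPoints(np.array(uv,float).reshape(-1,1,2),K(c),np.array(c["dist_coeffs"])).reshape(-1,2)
    C=-R.T@t; d=np.c_[p,np.ones(len(p))]@R; return C+d*((z-C[2])/d[:,2])[:,None]
def proj(c,X,s=None):
    R,t=pose(c,s); return cv2.projectPoints(np.array(X,float).reshape(-1,1,3),cv2.Rodrigues(R)[0],t.reshape(3,1),K(c),np.array(c["dist_coeffs"]))[0].reshape(-1,2)
E
python3 - <<'E'
from h import *
s=ctrl.get_state(); print(s)
for n in ["scene","top","wrist"]:
    c=ctrl.read_camera(n); cv2.imwrite(f"pics/{n}0.png",c["image"][:,:,::-1])
    if n!="wrist": print(n,-c["R"].T@c["t"],c["R"][2])
    else: print(np.round(c["T_tool_cam"],3))
E
```

```text
pics
{'t': 0.0, 'joint_pos': array([ 1.07889582e+00,  3.59526291e-01,  1.51143722e+00,  9.96236458e-06,
        1.27248271e+00, -1.15119994e-01]), 'joint_vel': array([ 0.00142561,  0.00045692,  0.00172804, -0.00030629, -0.00158479,
        0.00017523]), 'tau': array([-2.19715679e-03, -5.15374804e+01, -2.70730197e+01,  6.76472741e-02,
        3.51261743e-02, -1.57194286e-04]), 'tool_pos': array([220.44327352, 557.29278889, 221.79509503]), 'tcp_rot': array([-5.88249654e-01, -3.08545322e+00,  2.77352650e-03]), 'contact_force': array([ 0.06262394,  0.31202421, -0.07305986]), 'ft_torque': array([-0.00453851, -0.02974464, -0.01306003]), 'grasp_force': 0.0, 'grip_width': 87.49054058598925}
scene [ -6.39007714  19.9522445  777.65751814] [ 0.56265371  0.30525991 -0.76826895]
top [ 390.31896167  263.2960968  1125.9937461 ] [ 0.06684525  0.03313728 -0.99721293]
[[-0.00000e+00 -9.64000e-01 -2.65000e-01  7.23000e+01]
 [ 1.00000e+00 -1.00000e-03  0.00000e+00 -5.40000e-01]
 [-0.00000e+00 -2.65000e-01  9.64000e-01 -1.61504e+02]
 [ 0.00000e+00  0.00000e+00  0.00000e+00  1.00000e+00]]
```

View pics/top0.png

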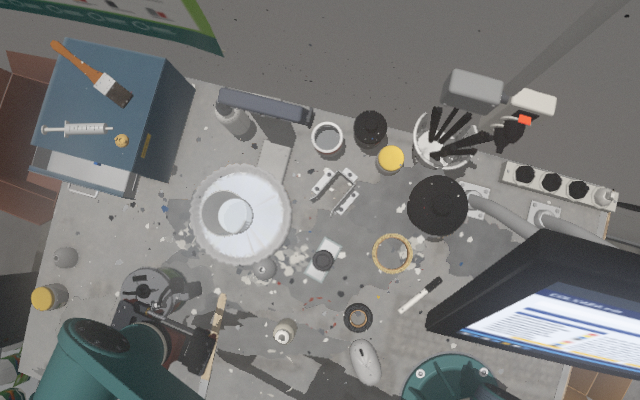

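View pics/scene0.png

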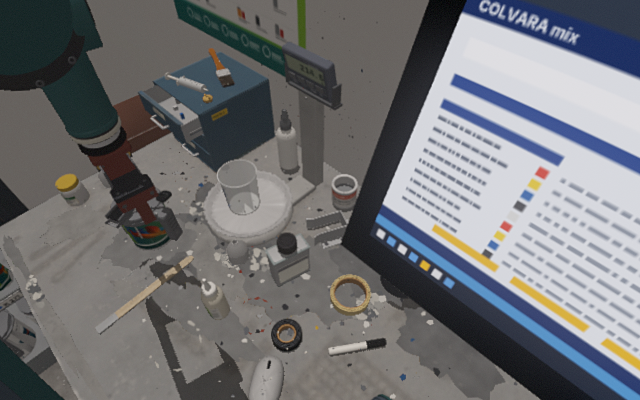

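The top view shows the can with its black cap near (322,260), the keeper near (335,190), the tape at (392,253), and the monitor on the right. I'll enlarge the middle part.

Run:
```python
import cv2
i=cv2.imread("pics/top0.png")[155:285,275:405]; j=cv2.imread("pics/scene0.png")[170:300,230:360]
cv2.imwrite("pics/crop0.png",cv2.resize(cv2.hconcat([i]),None,fx=4.6,fy=4.6,interpolation=cv2.INTER_CUBIC))
```

```text
(no output)
```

View pics/crop0.png

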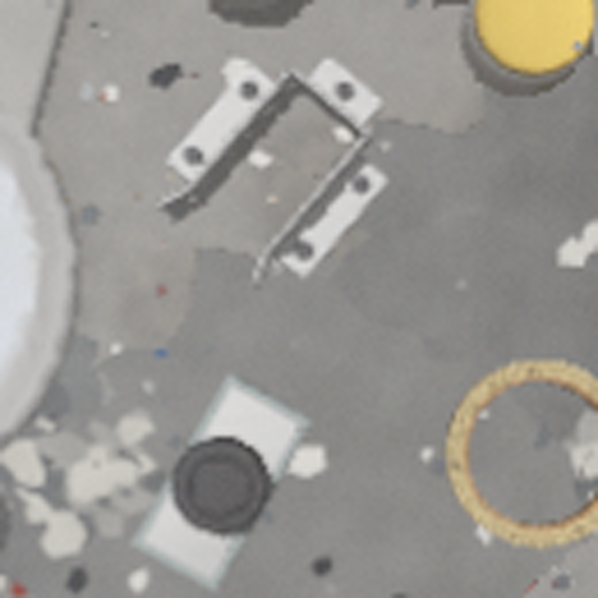

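The crop shows the shoulder corners at (232,377), (305,425), (212,585), (137,543) and the cap at (222,485). The back-plate top corners are (292,78) and (363,133), and the mouth tips are (168,205) and (260,275), opening toward the lower left.

Run:
```python
from h import *
c=ctrl.read_camera("top")
m=lambda p:(np.array(p)+.5)/4.6-.5+[275,155]
sh=ray(c,m([(232,377),(305,425),(212,585),(137,543)]),105)[:,:2]; print(sh)
print("can c",sh.mean(0),"sides",[np.linalg.norm(sh[i]-sh[(i+1)%4]) for i in range(4)])
d=(sh[0]+sh[1]-sh[2]-sh[3]); print("can x ang",np.degrees(np.arctan2(d[1],d[0])))
print("cap",ray(c,m([(222,485)]),137))
k=ray(c,m([(292,78),(363,133),(260,275),(168,205)]),40)[:,:2]; print(k)
b=(k[0]+k[1])/2; f=(k[2]+k[3])/2; d=b-f; print("back",b,"front",f,np.linalg.norm(d),np.linalg.norm(k[0]-k[1]),np.linalg.norm(k[2]-k[3]),"ang",np.degrees(np.arctan2(d[1],d[0])))
u=d/np.linalg.norm(d); print("origin",b-45*u,f+47*u)
for n,p,z in [("yellow",(391,157),70),("black big",(437,205),0),("tape",(392,253),26),("disc edge",(290,200),60),("grey rnd",(265,268),60),("ring",(327,137),66),("blk jar",(370,128),80),("whitebottle",(285,330),100)]: print(n,ray(c,[p],z)[0].round())
R=Ro.from_rotvec(ctrl.get_state()["tcp_rot"]).as_matrix(); print(R.round(3))
```

```text
[[390.37545982 290.66565302]
 [368.36032674 257.25531382]
 [295.22997504 299.939633  ]
 [314.35119744 334.31160203]]
can c [342.07923976 295.54305047] sides [np.float64(40.011458977753904), np.float64(84.67584923929732), np.float64(39.33259972272524), np.float64(87.66217733172265)]
can x ang -30.062136932291853
cap [[342.49366193 294.30835382 137.        ]]
[[537.11410367 262.65698734]
 [509.75391186 227.92547994]
 [440.1674821  278.64169192]
 [474.65976572 323.69881432]]
back [523.43400777 245.29123364] front [457.41362391 301.17025312] 86.4936755015829 44.213772762890166 56.74382705201255 ang -40.24425602001432
origin [489.08563193 274.3633694 ] [493.28859423 270.80602244]
yellow [565. 146.  70.]
black big [463.  32.   0.]
tape [353. 141.  26.]
disc edge [471. 370.  60.]
grey rnd [321. 425.  60.]
ring [611. 287.  66.]
blk jar [628. 192.  80.]
whitebottle [192. 376. 100.]
[[-0.93   0.368 -0.001]
 [ 0.368  0.93  -0.001]
 [ 0.    -0.001 -1.   ]]
```

View pics/wrist0.png

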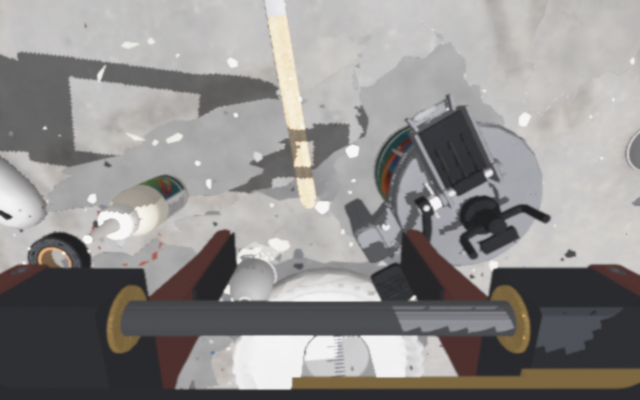

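The wrist view faces away from the work and shows only the scale, a bottle and a stick. Next I locate the obstacles and plan the gripper yaw.

Run:
```python
from h import *
T=ctrl.read_camera("top");S=ctrl.read_camera("scene")
def tri(a,b):
    L=[]
    for c,p in((T,a),(S,b)):
        q=ray(c,[p],0)[0]; R,t=pose(c); C=-R.T@t; d=(q-C)/np.linalg.norm(q-C); L.append((C,d))
    A=sum(np.eye(3)-np.outer(d,d) for C,d in L); B=sum((np.eye(3)-np.outer(d,d))@C for C,d in L)
    X=np.linalg.solve(A,B); return X.round(),[round(np.linalg.norm(np.cross(d,X-C))) for C,d in L]
for n,a,b in [("mon a",(428,325),(345,240)),("mon b",(542,232),(435,0)),("mon c",(542,232),(345,240)),("disp",(312,122),(338,105)),("dispL",(220,92),(283,45)),("scalecup",(253,215),(240,170)),("can cap",(322,259),(286,240)),("spray",(232,108),(287,115)),("ring",(327,137),(345,185))]: print(n,*tri(a,b))
```

```text
mon a [252. 125. 372.] [1, 1]
mon b [386.  83. 650.] [24, 24]
mon c [316.  48. 426.] [111, 111]
disp [584. 306. 324.] [1, 1]
dispL [609. 448. 412.] [4, 4]
scalecup [420. 440. 210.] [19, 19]
can cap [343. 298. 131.] [2, 2]
spray [642. 475. 201.] [4, 4]
ring [613. 288.  56.] [0, 0]
```

Call:
step_arm([
  {"xyz": [-18,-19,-3],"twist": [0,0,8],"hand": 1},
  {"xyz": [-36,-38,-6],"twist": [0,0,16],"hand": 1},
  {"xyz": [-54,-57,-9],"twist": [0,0,24],"hand": 1},
  {"xyz": [-73,-76,-12],"twist": [0,0,32],"hand": 1},
  {"xyz": [-91,-95,-15],"twist": [0,0,40],"hand": 1},
  {"xyz": [-109,-114,-18],"twist": [0,0,48],"hand": 1},
  {"xyz": [-127,-133,-21],"twist": [0,0,56],"hand": 1},
  {"xyz": [-145,-152,-24],"twist": [0,0,64],"hand": 1},
  {"xyz": [-163,-171,-27],"twist": [0,0,72],"hand": 1},
  {"xyz": [-181,-190,-27],"twist": [0,0,80],"hand": 1},
])

```text
t: 1.55
tool_pos: [319.5, 313.9, 250.0]
tcp_rot: [2.439, 1.98, 0.001]
contact_force: [-0.0, 0.4, -0.5]
grip_width: 87.6
grasp_force: 0.0
```

Call:
step_arm([
  {"xyz": [0,0,0],"twist": [0,0,8],"hand": 1},
  {"xyz": [0,0,0],"twist": [0,0,16],"hand": 1},
  {"xyz": [0,0,0],"twist": [0,0,24],"hand": 1},
  {"xyz": [0,0,0],"twist": [0,0,32],"hand": 1},
  {"xyz": [0,0,0],"twist": [0,0,40],"hand": 1},
  {"xyz": [0,0,0],"twist": [0,0,48],"hand": 1},
  {"xyz": [0,0,0],"twist": [0,0,56],"hand": 1},
  {"xyz": [0,0,0],"twist": [0,0,64],"hand": 1},
  {"xyz": [0,0,0],"twist": [0,0,72],"hand": 1},
  {"xyz": [0,0,0],"twist": [0,0,78],"hand": 1},
])

```text
t: 2.8
tool_pos: [319.1, 314.6, 249.7]
tcp_rot: [3.142, 0.005, -0.0]
contact_force: [-0.9, 0.2, -0.3]
grip_width: 88.0
grasp_force: 0.0
```

Run:
```python
from h import *
s=ctrl.get_state(); print(s["t"],s["tool_pos"],s["joint_pos"].round(3),s["contact_force"]);print(Ro.from_rotvec(s["tcp_rot"]).as_matrix().round(3))
c=ctrl.read_camera("wrist"); cv2.imwrite("pics/w1.png",c["image"][:,:,::-1])
S=ctrl.read_camera("scene"); cv2.imwrite("pics/s1.png",S["image"][:,:,::-1])
print(proj(c,[(491,272,0),(342,295,105)],s))
```

```text
2.8 [319.07762052 314.56171509 249.67603938] [ 0.624  0.109  1.782 -0.     1.251  2.191] [-0.89511178  0.23510092 -0.30625596]
[[ 1.     0.003 -0.   ]
 [ 0.003 -1.    -0.   ]
 [-0.     0.    -1.   ]]
[[356.02802835  16.12739768]
 [338.53338069 162.77608422]]
```

View pics/w1.png

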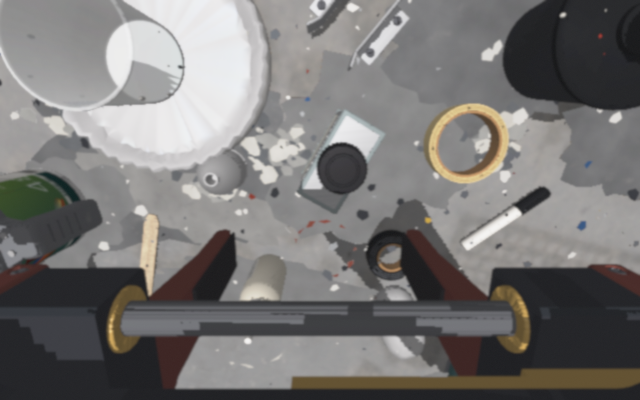

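View pics/s1.png

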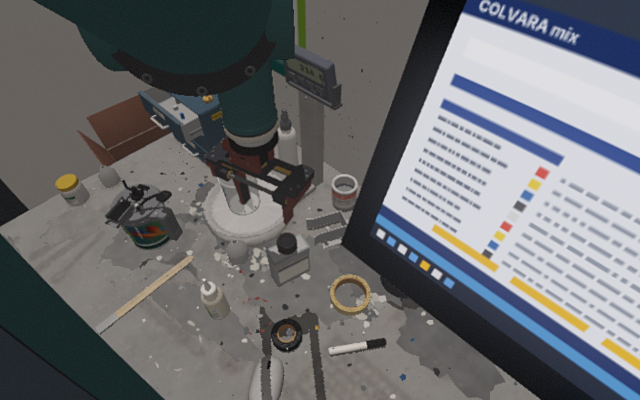

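The wrist view shows the cap at (343,168), the shoulder's far edge from (347,111) to (385,133), and the keeper only partly at the top edge. The scene view shows the arm well clear of the monitor. Next I refine the can pose.

Run:
```python
from h import *
s=ctrl.get_state(); c=ctrl.read_camera("wrist"); g=cv2.cvtColor(c["image"],cv2.COLOR_RGB2GRAY)
m=(g[130:210,300:385]<75).astype(np.uint8); n,l,st,ce=cv2.connectedComponentsWithStats(m)
for i in range(1,n):
    if st[i,4]>300: print(st[i]+[300,130,0,0,0],ce[i]+[300,130])
print(ray(c,[(343,168)],137,s), ray(c,[(343,168)],137,s)-s["tool_pos"])
e=ray(c,[(347,111),(385,133)],105,s); d=e[1]-e[0]; print(e,np.linalg.norm(d),"can x ang",np.degrees(np.arctan2(d[1],d[0]))+90, "c:",e.mean(0))
```

```text
[ 318  143   49   52 1933] [341.68649767 168.40248319]
[[342.90443142 293.23115762 137.        ]] [[  23.79193617  -21.33315435 -112.68298272]]
[[389.03401967 288.52802023 105.        ]
 [369.80009615 253.19739338 105.        ]] 40.226819496555166 can x ang -28.563785274533842 c: [379.41705791 270.8627068  105.        ]
```

Call:
step_arm([
  {"xyz": [11,11,20],"twist": [0,0,0],"hand": 1},
  {"xyz": [22,21,40],"twist": [0,0,0],"hand": 1},
  {"xyz": [22.5,21.5,60],"twist": [0,0,0],"hand": 1},
  {"xyz": [22.5,21.5,80],"twist": [0,0,0],"hand": 1},
  {"xyz": [22.5,21.5,100],"twist": [0,0,0],"hand": 1},
  {"xyz": [22.5,21.5,115],"twist": [0,0,0],"hand": 1},
  {"xyz": [22.5,21.5,125],"twist": [0,0,0],"hand": 1},
  {"xyz": [22.5,21.5,132],"twist": [0,0,0],"hand": 1},
  {"xyz": [22.5,21.5,135],"twist": [0,0,0],"hand": 1},
  {"xyz": [22.5,21.5,135],"twist": [0,0,0],"hand": 1},
])

```text
t: 4.2
tool_pos: [341.9, 293.3, 114.7]
tcp_rot: [3.142, 0.012, 0.0]
contact_force: [-1.3, -0.7, 0.6]
grip_width: 87.7
grasp_force: 0.0
```

Call:
step_arm([
  {"xyz": [0,0,0],"twist": [0,0,0],"hand": 0.7},
  {"xyz": [0,0,0],"twist": [0,0,0],"hand": 0.6},
  {"xyz": [0,0,0],"twist": [0,0,0],"hand": 0.5},
  {"xyz": [0,0,0],"twist": [0,0,0],"hand": 0.4},
  {"xyz": [0,0,0],"twist": [0,0,0],"hand": 0.2},
  {"xyz": [0,0,0],"twist": [0,0,0],"hand": 0},
  {"xyz": [0,0,0],"twist": [0,0,0],"hand": 0},
  {"xyz": [0,0,0],"twist": [0,0,0],"hand": 0},
  {"xyz": [0,0,0],"twist": [0,0,0],"hand": 0},
  {"xyz": [0,0,0],"twist": [0,0,0],"hand": 0},
])

```text
t: 5.45
tool_pos: [341.8, 293.4, 114.7]
tcp_rot: [-3.141, -0.011, -0.0]
contact_force: [-0.7, 1.6, 0.4]
grip_width: 43.5
grasp_force: 30.0
```

Run:
```python
from h import *
c=ctrl.read_camera("top")
for z in (20,50,80):
    p=ray(c,[(291,213),(190,213),(240,262),(240,165),(275,178),(277,250)],z)[:,:2].round(); print(z,p.tolist())
k=np.array([491,272]);u=np.array([.764,-.645]);v=np.array([.645,.764])
print([(k+a*u+b*v).round() for a,b in((-117,0),(-162,22),(-72,22),(-130,89))])
R,t=pose(c)
W=cv2.imread("pics/w1.png")
# pan right edge in w1 (from earlier state: TCP 319.1,314.6,249.7 R=diag(1,-1,-1))
s=dict(tool_pos=[319.08,314.56,249.68],tcp_rot=[3.1416,0.005,0]); w=ctrl.read_camera("wrist")
for z in (20,50,80): print(z,ray(w,[(268,60),(150,168),(240,125)],z,s)[:,:2].round().tolist())
```

```text
20 [[445.0, 371.0], [445.0, 609.0], [332.0, 489.0], [557.0, 491.0], [526.0, 409.0], [360.0, 403.0]]
50 [[443.0, 368.0], [443.0, 600.0], [333.0, 483.0], [552.0, 485.0], [522.0, 405.0], [360.0, 399.0]]
80 [[442.0, 365.0], [442.0, 590.0], [335.0, 477.0], [548.0, 479.0], [518.0, 401.0], [361.0, 396.0]]
[array([402., 347.]), array([381., 393.]), array([450., 335.]), array([449., 424.])]
20 [[442.0, 370.0], [321.0, 516.0], [372.0, 405.0]]
50 [[438.0, 366.0], [327.0, 501.0], [374.0, 398.0]]
80 [[435.0, 361.0], [332.0, 485.0], [375.0, 391.0]]
```

Run:
```python
from h import *
T=ctrl.read_camera("top");w=ctrl.read_camera("wrist")
s=dict(tool_pos=[319.08,314.56,249.68],tcp_rot=[3.1416,0.005,0])
def tri(a,b):
    L=[]
    for c,p,q in((T,a,None),(w,b,s)):
        X=ray(c,[p],0,q)[0]; R,t=pose(c,q); C=-R.T@t; d=(X-C)/np.linalg.norm(X-C); L.append((C,d))
    P=[np.eye(3)-np.outer(d,d) for C,d in L]; X=np.linalg.solve(sum(P),sum(p@l[0] for p,l in zip(P,L)))
    return X.round(),[round(np.linalg.norm(np.cross(d,X-C))) for C,d in L]
print("cup rim",tri((228,212),(68,40)),tri((228,236),(68,109)),tri((253,213),(133,45)))
print("pan edge",tri((291,213),(268,58)))
```

```text
cup rim (array([438., 485., 165.]), [2, 2]) (array([391., 479., 186.]), [0, 0]) (array([433., 432., 182.]), [3, 3])
pan edge (array([445., 371.,  12.]), [1, 1])
```

Call:
step_arm([
  {"xyz": [0,0,-10],"twist": [0,0,0],"hand": 0},
  {"xyz": [0,0,-25],"twist": [0,0,0],"hand": 0},
  {"xyz": [0,0,-45],"twist": [0,0,0],"hand": 0},
  {"xyz": [10,-5,-50],"twist": [0,0,1],"hand": 0},
  {"xyz": [25,-13,-50],"twist": [0,0,2],"hand": 0},
  {"xyz": [40,-21,-50],"twist": [0,0,3],"hand": 0},
  {"xyz": [55,-29,-50],"twist": [0,0,4],"hand": 0},
  {"xyz": [70,-37,-50],"twist": [0,0,5],"hand": 0},
  {"xyz": [76,-40,-50],"twist": [0,0,5],"hand": 0},
  {"xyz": [76,-40,-50],"twist": [0,0,5],"hand": 0},
])

```text
t: 6.9
tool_pos: [417.8, 333.9, 164.4]
tcp_rot: [3.139, -0.126, -0.001]
contact_force: [-0.4, -0.2, -4.9]
grip_width: 43.9
grasp_force: 30.0
```

Run:
```python
from h import *
s=ctrl.get_state(); print(s["t"],s["tool_pos"],s["joint_pos"].round(3),s["contact_force"],s["grip_width"],s["tcp_rot"])
c=ctrl.read_camera("wrist"); cv2.imwrite("pics/w2.png",c["image"][:,:,::-1])
k=np.array([491,272]);u=np.array([.764,-.645]);v=np.array([.645,.764])
q=[np.r_[k+a*u+b*v,40] for a,b in((45,23.3),(45,-23.3),(-33,23.3),(-33,-23.3),(-47,29),(-47,-29))]
P=proj(c,q,s);print(P.round())
im=c["image"][:,:,::-1].copy(); 
cv2.imwrite("pics/w2c.png",cv2.resize(im[0:240,210:530],None,fx=2.5,fy=2.5,interpolation=cv2.INTER_CUBIC))
```

```text
6.9 [417.76922042 333.90929663 164.3874559 ] [ 0.545  0.329  1.72  -0.     1.093  2.196] [-0.38848256 -0.18771463 -4.89596501] 43.90342973432267 [ 3.13871500e+00 -1.25733421e-01 -7.13144071e-04]
[[397.  35.]
 [441.  72.]
 [338. 117.]
 [382. 150.]
 [323. 127.]
 [377. 166.]]
```

View pics/w2c.png

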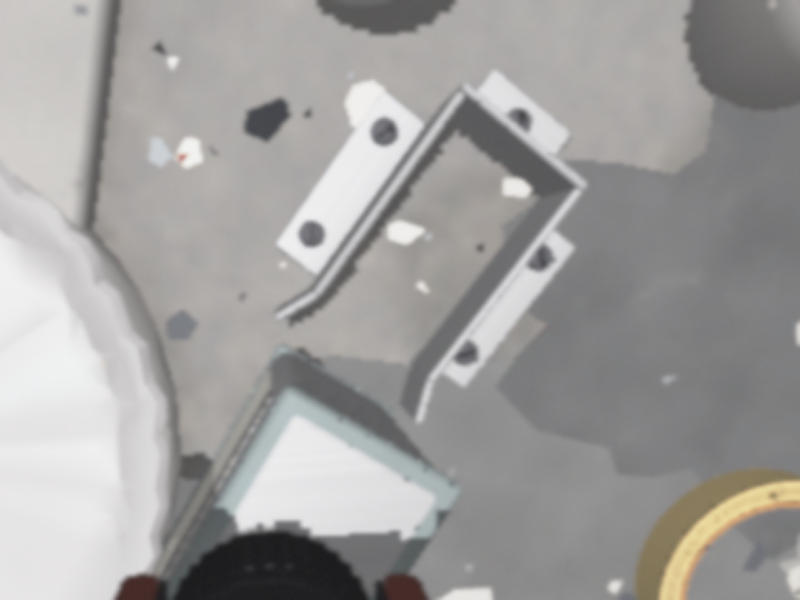

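The crop shows the wall-top centrelines from (463,95) to (318,291) and from (580,187) to (432,380), with tips at (280,315) and (419,420). The held can's front shoulder corners are (288,388) and (457,490), and it clears the pan.

```bash
cat > m.py <<'E'
from h import *
s=ctrl.get_state(); c=ctrl.read_camera("wrist")
m=lambda p:(np.array(p)+.5)/2.5-.5+[210,0]
k=ray(c,m([(463,95),(318,291),(580,187),(432,380),(280,315),(419,420)]),40,s)[:,:2]
for i,j in((0,1),(2,3)):
    d=k[i]-k[j]; print("wall",np.linalg.norm(d),np.degrees(np.arctan2(d[1],d[0])))
d=k[0]-k[1]+k[2]-k[3]; u=d/np.linalg.norm(d); v=np.array([-u[1],u[0]])
print("ang",np.degrees(np.arctan2(u[1],u[0])),"sep",(k[0]-k[2])@v,(k[1]-k[3])@v,"tips",(k[4]-k[5])@v)
mid=k[:4].mean(0); bk=(k[0]+k[2])/2@u; o=v*((k[0]+k[1]+k[2]+k[3])/4@v)+u*(bk-46.5)
fr=(k[1]+k[3])/2@u; tp=(k[4]+k[5])/2@u
print("origin",o,"from front",fr+33-o@u,"from tips",tp+47-o@u)
sh=ray(c,m([(288,388),(457,490)]),154.7,s)[:,:2]; d=sh[1]-sh[0]; a=np.degrees(np.arctan2(d[1],d[0]))+90
cu=np.array([np.cos(np.radians(a)),np.sin(np.radians(a))]); print("can front",np.linalg.norm(d),"ang",a,"centre",sh.mean(0)-45*cu,"tcp",s["tool_pos"])
p=s["tool_pos"][:2]-o; print("tcp in keeper",p@u,p@v)
E
python3 m.py
```

```text
wall 75.38797254495466 -41.35802276485909
wall 77.36121322706286 -40.197626207008476
ang -40.77032912699011 sep 48.408336913229135 49.95484715635433 tips 60.79222946272986
origin [487.38740514 273.69884199] from front 3.1293222813057753 from tips 3.3705150213248203
can front 42.607902383965154 ang -35.658413606077445 centre [416.7247598  334.48806951] tcp [417.10112687 333.57092054 164.34065969]
tcp in keeper -92.32831507314305 -0.5558224159226768
```

Call:
step_arm([
  {"xyz": [4,3,0],"twist": [0,0,1],"hand": 0},
  {"xyz": [8,6,0],"twist": [0,0,2.5],"hand": 0},
  {"xyz": [8,6,8],"twist": [0,0,2.5],"hand": 0},
  {"xyz": [8,6,15],"twist": [0,0,2.5],"hand": 0},
  {"xyz": [8,6,22],"twist": [0,0,2.5],"hand": 0},
  {"xyz": [8,6,29],"twist": [0,0,2.5],"hand": 0},
  {"xyz": [8,6,36],"twist": [0,0,2.5],"hand": 0},
  {"xyz": [8,6,42],"twist": [0,0,2.5],"hand": 0},
  {"xyz": [8,6,48],"twist": [0,0,2.5],"hand": 0},
  {"xyz": [8,6,48],"twist": [0,0,2.5],"hand": 0},
])

```text
t: 8.25
tool_pos: [424.6, 327.0, 116.1]
tcp_rot: [3.135, -0.194, -0.001]
contact_force: [-0.0, 0.0, -3.5]
grip_width: 44.0
grasp_force: 30.0
```

Run:
```python
from h import *
s=ctrl.get_state(); R=Ro.from_rotvec(s["tcp_rot"]).as_matrix(); print(s["tool_pos"],s["contact_force"],s["ft_torque"],s["grip_width"]); print(R.round(4), np.degrees(np.arctan2(R[1,0],R[0,0])))
c=ctrl.read_camera("wrist"); cv2.imwrite("pics/w3.png",cv2.resize(c["image"][0:240,210:530,::-1],None,fx=2.5,fy=2.5,interpolation=cv2.INTER_CUBIC))
o=np.array([488.5,272.7]);a=np.radians(-40.8);u=np.array([np.cos(a),np.sin(a)]);v=np.array([-u[1],u[0]]);p=s["tool_pos"][:2]-o;print(p@u,p@v, "tool per +u:",R.T@np.r_[u,0],"per +v",R.T@np.r_[v,0])
```

```text
[424.63898392 326.97126077 116.10394247] [-0.04281838  0.04956558 -3.49731608] [-0.01270717  0.15045946 -0.06560258] 44.02786701497186
[[ 9.924e-01 -1.234e-01 -1.000e-03]
 [-1.234e-01 -9.924e-01 -6.000e-04]
 [-9.000e-04  8.000e-04 -1.000e+00]] -7.088170676714451
-83.8044334147458 -0.6450276356375255 tool per +u: [ 8.31839225e-01  5.55016580e-01 -3.17680512e-04] per +v [ 0.55501596 -0.83183894 -0.0011198 ]
```

View pics/w3.png

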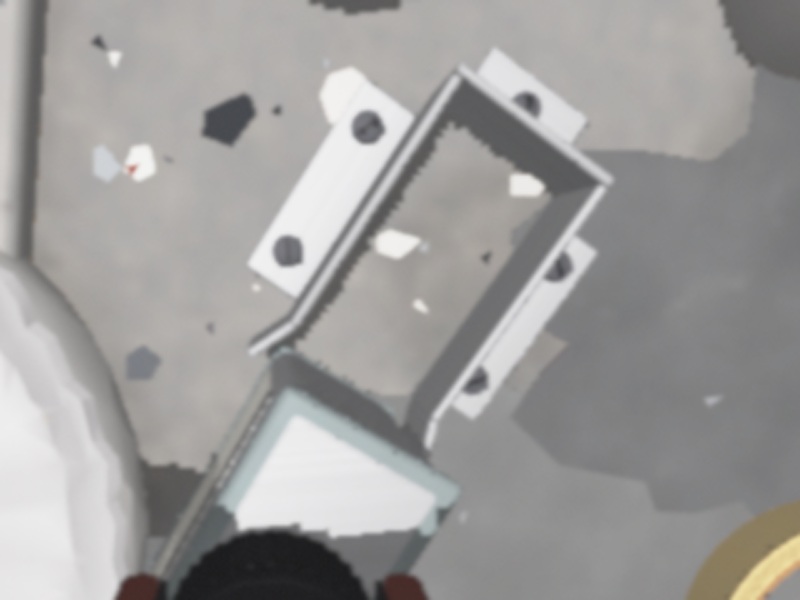

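The can's front is now inside the flared mouth, between the tips at (252,350) and (430,440). Wall centrelines run from (458,80) to (297,318) and from (605,183) to (435,413), and the shoulder corners are (288,390) and (457,490).

```bash
sed -e 's/(463,95),(318,291),(580,187),(432,380),(280,315),(419,420)/(458,80),(297,318),(605,183),(435,413),(252,350),(430,440)/' -e 's/(288,388),(457,490)/(288,390),(457,490)/' -e 's/154.7/106.4/' m.py > m2.py; python3 m2.py
```

```text
wall 74.22837595841501 -41.42464338921321
wall 76.15834103551362 -41.29630998474545
ang -41.35965321301389 sep 48.56514974295174 48.7335430954484 tips 57.91443101627924
origin [488.62286699 274.53063307] from front 4.306688649820842 from tips 7.399388517828555
can front 42.48733820806469 ang -37.67964446645874 centre [424.0396892  327.72800557] tcp [424.87592405 327.10554998 116.42946583]
tcp in keeper -82.58759853120665 -2.6614263684624504
```

Call:
step_arm([
  {"xyz": [3.6,1.8,0],"twist": [0,0,1],"hand": 0},
  {"xyz": [7.2,3.6,0],"twist": [0,0,2],"hand": 0},
  {"xyz": [12.5,6.6,0],"twist": [0,0,3.5],"hand": 0},
  {"xyz": [17.4,9.9,0],"twist": [0,0,4],"hand": 0},
  {"xyz": [20,11.6,0],"twist": [0,0,4],"hand": 0},
  {"xyz": [22.4,13.3,0],"twist": [0,0,4],"hand": 0},
  {"xyz": [25,15,0],"twist": [0,0,4],"hand": 0},
  {"xyz": [27.4,16.6,0],"twist": [0,0,4],"hand": 0},
  {"xyz": [27.4,16.6,0],"twist": [0,0,4],"hand": 0},
  {"xyz": [27.4,16.6,0],"twist": [0,0,4],"hand": 0},
])

```text
t: 9.6
tool_pos: [450.1, 307.4, 116.6]
tcp_rot: [3.127, -0.304, -0.0]
contact_force: [0.6, -0.3, -3.3]
grip_width: 43.7
grasp_force: 30.0
```

```bash
cat > st.py <<'E'
from h import *
s=ctrl.get_state(); R=Ro.from_rotvec(s["tcp_rot"]).as_matrix(); ang=np.degrees(np.arctan2(R[1,0],R[0,0]))
o=np.array([488.5,273.5]);a=np.radians(-41.1);u=np.array([np.cos(a),np.sin(a)]);v=np.array([-u[1],u[0]]);p=s["tool_pos"][:2]-o
f=s["contact_force"];print("t",s["t"],s["tool_pos"].round(2),"keeper",p@u,p@v,"ang",ang,"f u,v,z",f[:2]@u,f[:2]@v,f[2],"M",s["ft_torque"].round(2),"w",s["grip_width"],s["grasp_force"])
print("u",(R.T@np.r_[u,0]).round(3),"v",(R.T@np.r_[v,0]).round(3), "q",s["joint_pos"].round(2))
E
python3 st.py
```

```text
t 9.6 [450.07 307.35 116.61] keeper -51.209937630257855 0.2471778111859031 ang -11.090998406923887 f u,v,z 0.6328018865652961 0.18636456078608665 -3.2975713066523467 M [0.05 0.12 0.01] w 43.745545220334705 29.989995596115477
u [ 0.866  0.5   -0.   ] v [ 0.5   -0.866 -0.   ] q [0.47 0.4  1.75 0.   0.99 2.24]
```

Call:
step_arm([
  {"xyz": [6.9,4,0],"twist": [0,0,0],"hand": 0},
  {"xyz": [13.9,8,0],"twist": [0,0,0],"hand": 0},
  {"xyz": [20.8,12,0],"twist": [0,0,0],"hand": 0},
  {"xyz": [27.7,16,0],"twist": [0,0,0],"hand": 0},
  {"xyz": [32.9,19,0],"twist": [0,0,0],"hand": 0},
  {"xyz": [36.4,21,0],"twist": [0,0,0],"hand": 0},
  {"xyz": [39,22.5,0.5],"twist": [0,0,0],"hand": 0},
  {"xyz": [39.8,23,1],"twist": [0,0,0],"hand": 0},
  {"xyz": [40.7,23.5,1],"twist": [0,0,0],"hand": 0},
  {"xyz": [40.7,23.5,1],"twist": [0,0,0],"hand": 0},
])

```text
t: 10.85
tool_pos: [485.5, 276.5, 115.6]
tcp_rot: [3.127, -0.303, -0.0]
contact_force: [-0.6, -0.2, -5.0]
grip_width: 43.7
grasp_force: 30.0
```

```bash
python3 st.py
```

```text
t 10.85 [485.49 276.5  115.63] keeper -4.245412603664619 0.2838251271405836 ang -11.083840142416156 f u,v,z -0.308444953486008 -0.5402051440198601 -5.024519983840303 M [ 0.01  0.12 -0.02] w 43.698108900098724 29.990065303863958
u [ 0.866  0.5   -0.   ] v [ 0.5   -0.866 -0.   ] q [ 0.39  0.42  1.72 -0.    1.    2.16]
```

Call:
step_arm([
  {"xyz": [0.9,0.5,0.2],"twist": [0,0,0],"hand": 0},
  {"xyz": [1.7,1,0.4],"twist": [0,0,0],"hand": 0},
  {"xyz": [2.6,1.5,0.6],"twist": [0,0,0],"hand": 0},
  {"xyz": [3.0,1.75,0.6],"twist": [0,0,0],"hand": 0},
  {"xyz": [3.5,2,0.6],"twist": [0,0,0],"hand": 0},
  {"xyz": [3.9,2.25,0.6],"twist": [0,0,0],"hand": 0},
  {"xyz": [4.3,2.5,0.6],"twist": [0,0,0],"hand": 0},
  {"xyz": [4.3,2.5,0.6],"twist": [0,0,0],"hand": 0},
  {"xyz": [4.3,2.5,0.6],"twist": [0,0,0],"hand": 0},
  {"xyz": [4.3,2.5,0.6],"twist": [0,0,0],"hand": 0},
])

```text
t: 12.1
tool_pos: [489.3, 273.2, 115.0]
tcp_rot: [3.127, -0.304, -0.0]
contact_force: [-0.1, 1.1, -3.1]
grip_width: 43.6
grasp_force: 30.0
```

```bash
python3 st.py
```

```text
t 12.1 [489.29 273.17 115.03] keeper 0.8122309266996515 0.26748005740833564 ang -11.088535356065686 f u,v,z -0.8007696187500086 0.7024124967688108 -3.1119215070079913 M [-0.    0.14 -0.03] w 43.55798192683459 29.989748453954235
u [ 0.866  0.5   -0.   ] v [ 0.5   -0.866 -0.   ] q [ 0.39  0.42  1.72 -0.    1.    2.15]
```

Call:
step_arm([
  {"xyz": [0.4,0.25,0],"twist": [0,0,0],"hand": 0},
  {"xyz": [0.9,0.5,0],"twist": [0,0,0],"hand": 0},
  {"xyz": [1.3,0.75,0],"twist": [0,0,0],"hand": 0},
  {"xyz": [1.7,1.0,0],"twist": [0,0,0],"hand": 0},
  {"xyz": [2.2,1.25,0],"twist": [0,0,0],"hand": 0},
  {"xyz": [2.6,1.5,0],"twist": [0,0,0],"hand": 0},
  {"xyz": [2.6,1.5,0],"twist": [0,0,0],"hand": 0},
  {"xyz": [2.6,1.5,0],"twist": [0,0,0],"hand": 0},
  {"xyz": [2.6,1.5,0],"twist": [0,0,0],"hand": 0},
  {"xyz": [2.6,1.5,0],"twist": [0,0,0],"hand": 0},
])

```text
t: 13.35
tool_pos: [491.5, 271.3, 115.2]
tcp_rot: [-3.127, 0.304, 0.0]
contact_force: [-4.0, 2.3, 0.9]
grip_width: 43.6
grasp_force: 30.0
```

```bash
python3 st.py
```

```text
t 13.35 [491.45 271.31 115.16] keeper 3.663353777942306 0.28937895589251217 ang -11.089662498239369 f u,v,z -4.543943853110631 -0.9054483961643347 0.9129835402476334 M [0.49 0.88 0.06] w 43.55523549472237 29.99929189332761
u [ 0.866  0.5   -0.   ] v [ 0.5   -0.866 -0.   ] q [0.38 0.42 1.71 0.   1.01 2.15]
```

Call:
step_arm([
  {"xyz": [-0.4,-0.25,0.4],"twist": [0,0,0],"hand": 0},
  {"xyz": [-0.4,-0.25,0.7],"twist": [0,0,0],"hand": 0},
  {"xyz": [-0.4,-0.25,0.7],"twist": [0,0,0],"hand": 0},
  {"xyz": [-0.4,-0.25,0.7],"twist": [0,0,0],"hand": 0},
  {"xyz": [-0.4,-0.25,0.7],"twist": [0,0,0],"hand": 0.6},
  {"xyz": [-0.4,-0.25,0.7],"twist": [0,0,0],"hand": 0.8},
  {"xyz": [-0.4,-0.25,0.7],"twist": [0,0,0],"hand": 1},
  {"xyz": [-0.4,-0.25,0.7],"twist": [0,0,0],"hand": 1},
  {"xyz": [-0.4,-0.25,0.7],"twist": [0,0,0],"hand": 1},
  {"xyz": [-0.4,-0.25,-5],"twist": [0,0,0],"hand": 1},
])

```text
t: 14.6
tool_pos: [490.9, 271.3, 119.9]
tcp_rot: [3.126, -0.303, -0.001]
contact_force: [-0.0, 0.3, 0.4]
grip_width: 87.6
grasp_force: 0.0
```

Call:
step_arm([
  {"xyz": [0,0,-10],"twist": [0,0,0],"hand": 1},
  {"xyz": [0,0,-22],"twist": [0,0,0],"hand": 1},
  {"xyz": [0,0,-34],"twist": [0,0,0],"hand": 1},
  {"xyz": [-15,0,-40],"twist": [0,0,0],"hand": 1},
  {"xyz": [-30,0,-46],"twist": [0,0,0],"hand": 1},
  {"xyz": [-45,0,-50],"twist": [0,0,0],"hand": 1},
  {"xyz": [-60,0,-50],"twist": [0,0,0],"hand": 1},
  {"xyz": [-70,0,-50],"twist": [0,0,0],"hand": 1},
  {"xyz": [-70,0,-50],"twist": [0,0,0],"hand": 1},
  {"xyz": [-70,0,-50],"twist": [0,0,0],"hand": 1},
])

```text
t: 15.85
tool_pos: [422.9, 285.1, 170.0]
tcp_rot: [3.127, -0.303, 0.001]
contact_force: [0.5, 0.5, 0.4]
grip_width: 87.6
grasp_force: 0.0
```

```bash
python3 st.py
python3 - <<'E'
from h import *
s=ctrl.get_state();c=ctrl.read_camera("wrist"); 
P=proj(c,[(490,272,110),(490,272,137)],s); print(P)
x=int(min(max(P[0,0]-160,0),320)); y=int(min(max(P[0,1]-120,0),160)); print(x,y)
cv2.imwrite("pics/w4.png",cv2.resize(c["image"][y:y+240,x:x+320,::-1],None,fx=2.5,fy=2.5,interpolation=cv2.INTER_CUBIC))
E
```

```text
t 15.85 [422.94 285.07 169.99] keeper -57.00714926635084 -34.37612826066609 ang -11.082186412928081 f u,v,z 0.06599904621132152 0.6881632218303023 0.3938117084933857 M [0.03 0.14 0.05] w 87.61952234848845 0.0
u [0.866 0.5   0.   ] v [ 0.5   -0.866  0.   ] q [ 0.46  0.29  1.77 -0.    1.09  2.22]
[[317.20092695 114.83360564]
 [317.05932428 115.84704512]]
157 0
```

View pics/w4.png

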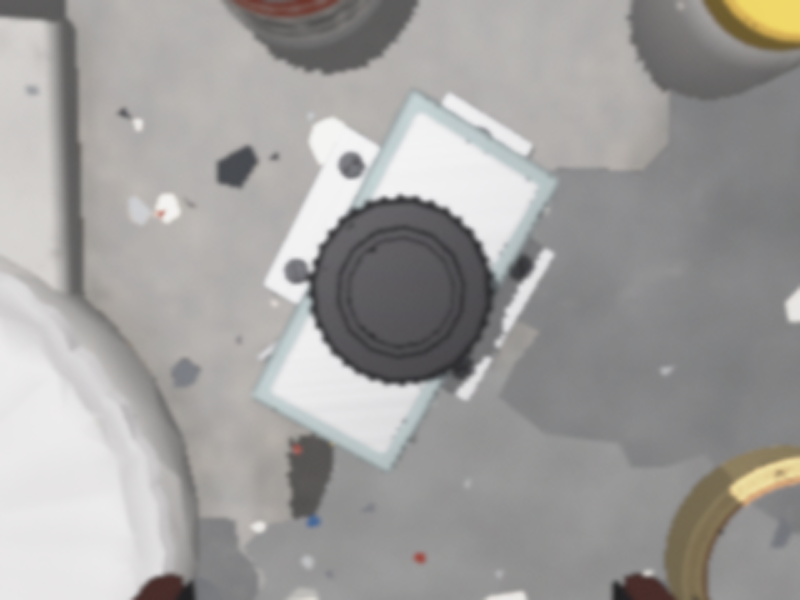

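The can stands in the keeper upright. The cap centre is at crop (401,290) and the shoulder corners are (416,92), (555,180), (390,467) and (256,396). I'll check its pose.

Run:
```python
from h import *
s=ctrl.get_state();c=ctrl.read_camera("wrist"); m=lambda p:(np.array(p)+.5)/2.5-.5+[157,0]
sh=ray(c,m([(416,92),(555,180),(390,467),(256,396)]),105,s)[:,:2]; print(sh.mean(0))
d=sh[0]+sh[1]-sh[2]-sh[3]; print(np.degrees(np.arctan2(d[1],d[0]))); d=sh[0]-sh[3];print(np.linalg.norm(d),np.degrees(np.arctan2(d[1],d[0])));d=sh[1]-sh[2];print(np.linalg.norm(d),np.degrees(np.arctan2(d[1],d[0])))
print("cap",ray(c,m([(401,290)]),137,s)[0])
```

```text
[489.1766684  272.12373937]
-40.71781220252272
88.38360087275973 -40.89231259268137
87.37045378806272 -40.541288300866924
cap [490.17622917 271.90823578 137.        ]
```

Call:
step_arm([
  {"xyz": [0,0,0],"twist": [0,0,-9],"hand": 1},
  {"xyz": [0,0,0],"twist": [0,0,-18],"hand": 1},
  {"xyz": [0,0,0],"twist": [0,0,-27],"hand": 1},
  {"xyz": [0,0,0],"twist": [0,0,-36],"hand": 1},
  {"xyz": [0,0,0],"twist": [0,0,-45],"hand": 1},
  {"xyz": [0,0,0],"twist": [0,0,-54],"hand": 1},
  {"xyz": [0,0,0],"twist": [0,0,-63],"hand": 1},
  {"xyz": [0,0,0],"twist": [0,0,-72],"hand": 1},
  {"xyz": [0,0,0],"twist": [0,0,-81],"hand": 1},
  {"xyz": [0,0,0],"twist": [0,0,-90],"hand": 1},
])

```text
t: 17.2
tool_pos: [423.1, 284.9, 169.9]
tcp_rot: [2.421, 2.002, -0.0]
contact_force: [0.7, -0.1, -0.1]
grip_width: 88.0
grasp_force: 0.0
```

Call:
step_arm([
  {"xyz": [0,0,0],"twist": [0,0,-9],"hand": 1},
  {"xyz": [0,0,0],"twist": [0,0,-18],"hand": 1},
  {"xyz": [0,0,0],"twist": [0,0,-27],"hand": 1},
  {"xyz": [0,0,0],"twist": [0,0,-36],"hand": 1},
  {"xyz": [0,0,0],"twist": [0,0,-45],"hand": 1},
  {"xyz": [0,0,0],"twist": [0,0,-54],"hand": 1},
  {"xyz": [0,0,0],"twist": [0,0,-63],"hand": 1},
  {"xyz": [0,0,0],"twist": [0,0,-72],"hand": 1},
  {"xyz": [0,0,0],"twist": [0,0,-81],"hand": 1},
  {"xyz": [0,0,0],"twist": [0,0,-90],"hand": 1},
])

```text
t: 18.45
tool_pos: [423.1, 284.9, 169.9]
tcp_rot: [0.296, 3.127, -0.0]
contact_force: [-0.3, -0.4, -0.1]
grip_width: 87.8
grasp_force: 0.0
```

```bash
python3 st.py; python3 -c "
from h import *
s=ctrl.get_state();R=Ro.from_rotvec(s['tcp_rot']).as_matrix();print(R.T@(np.array([490.5,271.6,115])-s['tool_pos']),R.round(3))"
```

```text
t 18.45 [423.08 284.91 169.95] keeper -56.796392754426925 -34.40357248398566 ang 169.18013804231904 f u,v,z 0.0768436522273723 -0.47922937074216054 -0.06536444834338982 M [0.   0.   0.06] w 87.81886950435552 0.0
u [-0.864 -0.504  0.   ] v [-0.504  0.864  0.   ] q [ 0.46  0.29  1.77 -0.    1.09 -0.92]
[-68.7091917   -0.41664486  54.95418907] [[-0.982  0.188  0.   ]
 [ 0.188  0.982 -0.   ]
 [-0.    -0.    -1.   ]]
```

Call:
step_arm([
  {"xyz": [-17,0,0],"twist": [0,0,0],"hand": 1},
  {"xyz": [-34,0,0],"twist": [0,0,0],"hand": 1},
  {"xyz": [-51,0,0],"twist": [0,0,0],"hand": 1},
  {"xyz": [-63,-0.4,0],"twist": [0,0,0],"hand": 1},
  {"xyz": [-68.7,-0.4,0],"twist": [0,0,0],"hand": 1},
  {"xyz": [-68.7,-0.4,12],"twist": [0,0,0],"hand": 1},
  {"xyz": [-68.7,-0.4,26],"twist": [0,0,0],"hand": 1},
  {"xyz": [-68.7,-0.4,40],"twist": [0,0,0],"hand": 1},
  {"xyz": [-68.7,-0.4,50],"twist": [0,0,0],"hand": 1},
  {"xyz": [-68.7,-0.4,55],"twist": [0,0,0],"hand": 1},
])

```text
t: 19.7
tool_pos: [489.3, 271.3, 114.0]
tcp_rot: [-0.303, -3.126, 0.001]
contact_force: [-0.3, -0.5, -0.8]
grip_width: 87.9
grasp_force: 0.0
```

Call:
step_arm([
  {"xyz": [0,0,0],"twist": [0,0,0],"hand": 0.7},
  {"xyz": [0,0,0],"twist": [0,0,0],"hand": 0.6},
  {"xyz": [0,0,0],"twist": [0,0,0],"hand": 0.5},
  {"xyz": [0,0,0],"twist": [0,0,0],"hand": 0.4},
  {"xyz": [0,0,0],"twist": [0,0,0],"hand": 0.2},
  {"xyz": [0,0,0],"twist": [0,0,0],"hand": 0},
  {"xyz": [0,0,0],"twist": [0,0,0],"hand": 0},
  {"xyz": [0,0,0],"twist": [0,0,0],"hand": 0},
  {"xyz": [0,0,0],"twist": [0,0,0],"hand": 0},
  {"xyz": [0,0,0],"twist": [0,0,0],"hand": 0},
])

```text
t: 20.95
tool_pos: [490.0, 271.6, 115.2]
tcp_rot: [0.304, 3.127, 0.001]
contact_force: [-0.4, 2.2, 3.6]
grip_width: 43.7
grasp_force: 30.0
```

```bash
python3 st.py
```

```text
t 20.95 [490.03 271.59 115.22] keeper 2.406761918209547 -0.4372859548504564 ang 168.90770301719016 f u,v,z -1.770306314060996 1.3672530049370248 3.5985412511077284 M [0.45 0.08 0.07] w 43.67132744579516 30.00000040163286
u [-0.866 -0.5    0.   ] v [-0.5    0.866  0.   ] q [ 0.38  0.42  1.72  0.    1.   -0.99]
```

Call:
step_arm([
  {"xyz": [0,0,0.5],"twist": [0,0,0],"hand": 0},
  {"xyz": [0,0,1],"twist": [0,0,0],"hand": 0},
  {"xyz": [0,0,1.5],"twist": [0,0,0],"hand": 0},
  {"xyz": [0,0,2],"twist": [0,0,0],"hand": 0},
  {"xyz": [0,0,2.5],"twist": [0,0,0],"hand": 0},
  {"xyz": [0,0,3],"twist": [0,0,0],"hand": 0},
  {"xyz": [0,0,3.5],"twist": [0,0,0],"hand": 0},
  {"xyz": [0,0,4],"twist": [0,0,0],"hand": 0},
  {"xyz": [0,0,4],"twist": [0,0,0],"hand": 0},
  {"xyz": [0,0,4],"twist": [0,0,0],"hand": 0},
])

```text
t: 22.2
tool_pos: [490.5, 272.0, 112.0]
tcp_rot: [0.304, 3.126, 0.002]
contact_force: [-0.8, 3.1, 8.8]
grip_width: 43.8
grasp_force: 30.0
```

```bash
python3 st.py
```

```text
t 22.2 [490.51 272.04 111.95] keeper 2.47752607669468 0.22043679765292468 ang 168.90161043264578 f u,v,z -2.6049351674668504 1.8331388346180684 8.789084083285996 M [0.6  0.27 0.05] w 43.777083823742615 30.004044009838253
u [-0.866 -0.5    0.   ] v [-0.5    0.866  0.002] q [ 0.38  0.43  1.72  0.    1.   -0.99]
```

Call:
step_arm([
  {"xyz": [0,0,0.5],"twist": [0,0,0],"hand": 0},
  {"xyz": [0,0,0.9],"twist": [0,0,0],"hand": 0},
  {"xyz": [0,0,0.9],"twist": [0,0,0],"hand": 0},
  {"xyz": [0,0,0.9],"twist": [0,0,0],"hand": 0},
  {"xyz": [0,0,0.9],"twist": [0,0,0],"hand": 0},
  {"xyz": [0,0,0.9],"twist": [0,0,0],"hand": 0},
  {"xyz": [0,0,0.9],"twist": [0,0,0],"hand": 0},
  {"xyz": [0,0,0.9],"twist": [0,0,0],"hand": 0},
  {"xyz": [0,0,0.9],"twist": [0,0,0],"hand": 0},
  {"xyz": [0,0,0.9],"twist": [0,0,0],"hand": 0},
])

```text
t: 23.45
tool_pos: [490.5, 272.1, 111.1]
tcp_rot: [0.304, 3.126, 0.002]
contact_force: [-1.6, 3.9, 10.0]
grip_width: 44.2
grasp_force: 30.0
```

```bash
python3 st.py; python3 st.py
```

```text
t 23.45 [490.52 272.1  111.13] keeper 2.4407223884850544 0.2722712352358956 ang 168.9023432396505 f u,v,z -3.751416399911731 1.8440883989333143 9.950983777099696 M [0.61 0.3  0.  ] w 44.22436728775102 30.00457814137917
u [-0.866 -0.5    0.   ] v [-0.5    0.866  0.002] q [ 0.38  0.43  1.72  0.    0.99 -0.99]
t 23.45 [490.52 272.1  111.13] keeper 2.4407223884850544 0.2722712352358956 ang 168.9023432396505 f u,v,z -3.751416399911731 1.8440883989333143 9.950983777099696 M [0.61 0.3  0.  ] w 44.22436728775102 30.00457814137917
u [-0.866 -0.5    0.   ] v [-0.5    0.866  0.002] q [ 0.38  0.43  1.72  0.    0.99 -0.99]
```

Call:
step_arm([
  {"xyz": [0,0,0],"twist": [0,0,-4],"hand": 0},
  {"xyz": [0,0,0],"twist": [0,0,-8],"hand": 0},
  {"xyz": [0,0,0],"twist": [0,0,-12],"hand": 0},
  {"xyz": [0,0,0],"twist": [0,0,-16],"hand": 0},
  {"xyz": [0,0,0],"twist": [0,0,-20],"hand": 0},
  {"xyz": [0,0,0],"twist": [0,0,-24],"hand": 0},
  {"xyz": [0,0,0],"twist": [0,0,-27],"hand": 0},
  {"xyz": [0,0,0],"twist": [0,0,-30],"hand": 0},
  {"xyz": [0,0,0],"twist": [0,0,-30],"hand": 0},
  {"xyz": [0,0,0],"twist": [0,0,-30],"hand": 0},
])

```text
t: 24.7
tool_pos: [491.2, 271.9, 111.3]
tcp_rot: [-0.516, 3.096, 0.001]
contact_force: [-0.2, 2.4, 9.5]
grip_width: 43.5
grasp_force: 30.0
```

```bash
python3 st.py
```

```text
t 24.7 [491.18 271.94 111.29] keeper 3.0399499903409826 0.5866350510041896 ang -161.09302756157558 f u,v,z -1.6945146471796386 1.7020323710409344 9.466333579741084 M [ 0.44  0.09 -0.03] w 43.502311766715245 30.005575800896622
u [-0.5   -0.866  0.001] v [-0.866  0.5    0.003] q [ 0.38  0.43  1.72  0.    0.99 -1.52]
```

Call:
step_arm([
  {"xyz": [0,0,0.2],"twist": [0,0,-4],"hand": 0},
  {"xyz": [0,0,0.2],"twist": [0,0,-8],"hand": 0},
  {"xyz": [0,0,0.2],"twist": [0,0,-12],"hand": 0},
  {"xyz": [0,0,0.2],"twist": [0,0,-16],"hand": 0},
  {"xyz": [0,0,0.2],"twist": [0,0,-20],"hand": 0},
  {"xyz": [0,0,0.2],"twist": [0,0,-24],"hand": 0},
  {"xyz": [0,0,0.2],"twist": [0,0,-28],"hand": 0},
  {"xyz": [0,0,0.2],"twist": [0,0,-31],"hand": 0},
  {"xyz": [0,0,0.2],"twist": [0,0,-31],"hand": 0},
  {"xyz": [0,0,0.2],"twist": [0,0,-31],"hand": 0},
])

```text
t: 25.95
tool_pos: [490.7, 272.2, 111.0]
tcp_rot: [-1.324, 2.846, 0.001]
contact_force: [-1.9, 3.8, 10.8]
grip_width: 43.6
grasp_force: 30.0
```

```bash
python3 st.py
python3 - <<'E'
from h import *
c=ctrl.read_camera("wrist"); cv2.imwrite("pics/w5.png",c["image"][:,:,::-1])
E
```

```text
t 25.95 [490.65 272.25 111.04] keeper 2.44562957382078 0.4697577083105636 ang -130.10154599125178 f u,v,z -3.9550017203919263 1.5735863616696073 10.75136068228443 M [ 0.72  0.36 -0.05] w 43.62215564940117 30.00681125151459
u [ 0.017 -1.     0.   ] v [-1.    -0.017  0.002] q [ 0.38  0.43  1.72  0.    0.99 -2.06]
```

Call:
step_arm([
  {"xyz": [0,0,-1.5],"twist": [0,0,0],"hand": 0},
  {"xyz": [0,0,-3],"twist": [0,0,0],"hand": 0},
  {"xyz": [0,0,-4.5],"twist": [0,0,0],"hand": 0},
  {"xyz": [0,0,-6],"twist": [0,0,0],"hand": 0},
  {"xyz": [0,0,-7],"twist": [0,0,0],"hand": 0},
  {"xyz": [0,0,-8],"twist": [0,0,0],"hand": 0},
  {"xyz": [0,0,-8],"twist": [0,0,0],"hand": 0},
  {"xyz": [0,0,-8],"twist": [0,0,0],"hand": 0},
  {"xyz": [0,0,-8],"twist": [0,0,0],"hand": 0},
  {"xyz": [0,0,-8],"twist": [0,0,0],"hand": 0},
])

```text
t: 27.25
tool_pos: [490.0, 271.4, 118.0]
tcp_rot: [-1.325, 2.848, -0.0]
contact_force: [1.2, 3.2, 2.6]
grip_width: 43.6
grasp_force: 30.0
```

```bash
python3 st.py
```

```text
t 27.25 [490.02 271.39 117.97] keeper 2.5308218401099833 -0.5870335419193062 ang -130.0907308563716 f u,v,z -1.154698241443357 3.215716266809776 2.627834459259984 M [ 0.57 -0.14 -0.04] w 43.601553812112876 29.997471913229674
u [ 0.018 -1.     0.   ] v [-1.    -0.018  0.   ] q [ 0.38  0.42  1.71 -0.    1.01 -2.06]
```

Call:
step_arm([
  {"xyz": [-0.4,0,-1],"twist": [0,0,0],"hand": 0},
  {"xyz": [-0.4,0,-3],"twist": [0,0,0],"hand": 0},
  {"xyz": [-0.4,0,-5],"twist": [0,0,0],"hand": 0},
  {"xyz": [-0.4,0,-7],"twist": [0,0,0],"hand": 0},
  {"xyz": [-0.4,0,-9],"twist": [0,0,0],"hand": 0},
  {"xyz": [-0.4,0,-12],"twist": [0,0,0],"hand": 0},
  {"xyz": [-0.4,0,-15],"twist": [0,0,0],"hand": 0},
  {"xyz": [-0.4,0,-18],"twist": [0,0,0],"hand": 0},
  {"xyz": [-0.4,0,-18],"twist": [0,0,0],"hand": 0},
  {"xyz": [-0.4,0,-18],"twist": [0,0,0],"hand": 0},
])

```text
t: 28.5
tool_pos: [490.1, 271.6, 135.9]
tcp_rot: [1.325, -2.848, 0.0]
contact_force: [-0.1, 0.6, -1.0]
grip_width: 43.5
grasp_force: 30.0
```

```bash
python3 st.py
```

```text
t 28.5 [490.1  271.63 135.92] keeper 2.434843920294 -0.35407234065922966 ang -130.08949593903182 f u,v,z -0.4620021346368372 0.36252215734270943 -0.9764275444366124 M [ 0.06  0.05 -0.02] w 43.46911376317434 29.992574079078622
u [ 0.018 -1.     0.   ] v [-1.    -0.018 -0.   ] q [ 0.38  0.4   1.7  -0.    1.05 -2.06]
```

Call:
step_arm([
  {"xyz": [0,0,-6],"twist": [0,0,0],"hand": 0},
  {"xyz": [0,0,-14],"twist": [0,0,0],"hand": 0},
  {"xyz": [0,0,-23],"twist": [0,0,0],"hand": 0},
  {"xyz": [0,0,-32],"twist": [0,0,0],"hand": 0},
  {"xyz": [0,0,-41],"twist": [0,0,0],"hand": 0},
  {"xyz": [0,0,-50],"twist": [0,0,0],"hand": 0},
  {"xyz": [0,0,-58],"twist": [0,0,0],"hand": 0},
  {"xyz": [0,0,-65],"twist": [0,0,0],"hand": 0},
  {"xyz": [0,0,-65],"twist": [0,0,0],"hand": 0},
  {"xyz": [0,0,-65],"twist": [0,0,0],"hand": 0},
])

```text
t: 29.75
tool_pos: [489.9, 271.6, 200.7]
tcp_rot: [1.325, -2.848, 0.0]
contact_force: [0.5, -0.4, 0.3]
grip_width: 43.9
grasp_force: 30.0
```

```bash
python3 st.py
python3 - <<'E'
from h import *
a=ctrl.read_camera("scene")["image"][130:310,230:390,::-1]; b=ctrl.read_camera("wrist")["image"][:,:,::-1]
cv2.imwrite("pics/fin.png",cv2.hconcat([cv2.resize(a,(356,400),interpolation=cv2.INTER_CUBIC),cv2.resize(b[:, 120:560],(440,400))]))
E
```

```text
t 29.75 [489.94 271.61 200.71] keeper 2.325164956484477 -0.475800254952518 ang -130.09033304093168 f u,v,z 0.6436113925919658 -0.034485643689413814 0.2683106267214568 M [ 0.05  0.08 -0.01] w 43.9049888616486 29.99257350107655
u [ 0.018 -1.    -0.   ] v [-1.    -0.018 -0.   ] q [ 0.38  0.32  1.62 -0.    1.19 -2.06]
```

View pics/fin.png

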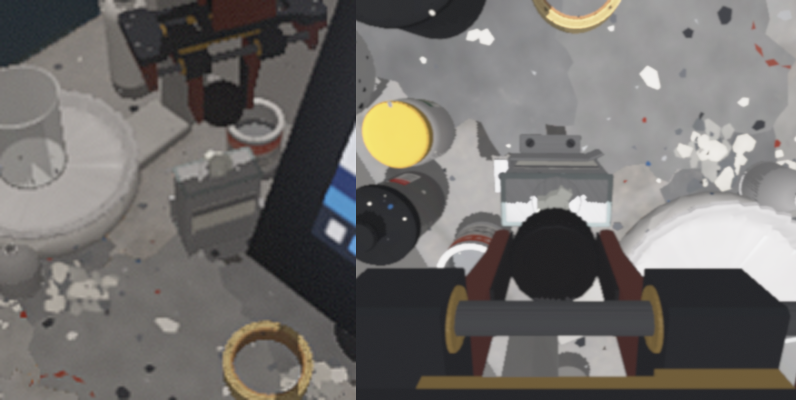

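The cap is held in the fingers about 7 cm above the mouth. The can's shoulder, around (555,205), sits parallel and close to the keeper wall, and the other things on the bench haven't moved. I'm handing in.

```bash
python3 -c "
from rig import ctrl
print(ctrl.sign_off())"
```

```text
the job is handed in; nothing more can be done
None
```

I handed the job in at about 30 s, with no verdict returned: the can stands home in the keeper, and the gripper holds the freed cap still about 7 cm above its mouth, with no bystander visibly moved.

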